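Slide the stray bottle home

TASK

One tall, narrow pump bottle has been left standing out on the table. Without gripping or lifting it, push it gently across the table, upright all the way, into the one free bay of the wooden bottle rack until it stands against the bay's back board. Do not let it tip over, leave everything else where it stands, and move the fingers clear at the end.

Things in the scene. Friction and masses are not known exactly. Their poses are not given: they have to be found in the camera images.
- bottle: the stray bottle: white, paper label, black pump head; round, 46 mm across up to 145 mm, then neck and pump up to 198 mm; about 0.2 kg. Stands loose on the table, to the right of the rack as the robot sees it. Origin: centre of its underside; z up its axis. Friction with the table about 0.6: it tips if pushed higher than about 30 mm above the table, below that it slides
- rack: plywood rack fixed to the table on the robot's left: three bays side by side along its y (centre lines y = -72, 0, 72 mm), open to its own -x (roughly world -y), no floor. Bays 60 mm wide, 48 deep; side walls 12 thick, 40 high, front ends at x = -30; back board 80 high, its face at x = +18. 228 mm along y, 60 along x. Origin: centre of underside. Two bays hold bottles
- free_spot (a point): centre, at table height, of the thin cork disc (45 mm across, flat, no hindrance to sliding) in the free bay: on the bay's centre line, 24 mm from the back board and 24 mm from the walls' front ends, where the centre of the underside of a bottle belongs that stands against the back board. Its own axes mean nothing
- spare_pump: bottle like the stray one (46 mm across, 198 mm high), standing in one bay of the rack: leave it. Origin: centre of its underside
- spare_cap: amber bottle with a plain white cap, 46 mm across, 198 mm high, standing in another bay of the rack: leave it. Origin: centre of its underside
- jar_big: closed white make-up jar, 76 mm across, 42 mm high, loose. Origin: centre of its underside
- jar_small: closed clear make-up jar with black lid, 56 mm across, 36 mm high, loose, on the robot's right, far out. Origin: centre of its underside
- jar_left: closed clear make-up jar with black lid, 56 mm across, 36 mm high, loose, behind the rack. Origin: centre of its underside
- tape: roll of paper tape lying flat, 100 mm across, 25 mm high, loose. Origin: centre of its underside
- cup: open white plastic mixing cup, 64 mm across at the rim, 60 mm high, loose. Origin: centre of its underside

How it is judged:
At the end, for the whole second after the job is handed in: the stray bottle stands upright (within 3 degrees) and at rest on the table in the free bay, the centre of its underside within 12 mm of the cork disc's centre (horizontal distance between bottle and free_spot below 0.012 m and angle between bottle's own z axis and vertical below 0.06 rad and height (world z) of bottle below 0.004 m and linear speed of bottle below 0.01 m/s); the robot touches nothing.
It fails at once if the bottle tips by more than 17 degrees (angle between bottle's own z axis and vertical above 0.3 rad).
It fails at once if the bottle is lifted off the table (underside's centre more than 12 mm up) (height (world z) of bottle above 0.012 m).
It fails at once if the bottle is gripped or shoved hard (more than 30 N from the fingers) (contact force between the fingers and bottle above 30 N).
It fails at once if another bottle, jar, cup or roll is moved by more than 20 mm (distance of any of spare_pump, spare_cap, jar_big, jar_small, jar_left, tape, cup from where it was at the start of the episode above 0.02 m).
It also fails if it takes over 61 s, if anything falls off the work surface, if the arm or the gripper's body presses on something with over 40 N, if the wrist force passes 120 N, or if a joint passes its speed limit or range.

ROBOT

A 6-joint arm with a two-finger parallel gripper is mounted at the origin on the work surface. World frame = base frame: x ahead of the robot, y to its left, z up, the work surface at z = 0. Lengths are in m, angles in rad, forces in N, time in s.
With the tool pointing down it reaches from about 0.35 to 0.925 m from the base axis. Payload 6.4 kg.
Tool frame: the origin (TCP) lies midway between the tips of the shut fingers; the grasp point (between the pads) lies 19 mm behind it; z points along the fingers, y is the line along which they close (so a half turn about z gives the same grasp; the last joint's range is limited). The gripper opens to 85 mm and grips with 20 to 120 N. Pads are 22 mm wide; open, the fingers measure 114 mm over their backs; the gripper's body (76 mm by 85 mm) begins 54 mm behind the grasp point. The pads swing forward as they close: fully open they stand 13 mm farther back than shut.
Start: joints at [-1.395, 0.245, 1.558, -0, 1.339, -0.174], TCP at [0.223, -0.611, 0.194] pointing down, gripper open.
Joint ranges: [-3.13, 3.13], [-1.02, 2.26], [0.13, 2.54], [-0.95, 4.09], [0.21, 2.88], [-2.74, 2.74]. Speed limits (rad/s): [2.57, 2.57, 3.14, 3.14, 3.14, 3.14].

INTERFACE

Orientations are given as a 3x3 rotation matrix whose columns are the frame's x, y, z axes.
In Python, from cell import readout, capture, calibration, order gives the robot as it stands.
- The arm moves only by the tool arm_command, never from a script. Its argument "series" is a list of rows, each a list of 7 numbers: the shift along the tool's x, y, z in m, then the turn, a rotation vector about the tool's x, y, z in degrees, then the opening, from 0 (shut) to 1 (fully open). In form: [[dx, dy, dz, ax, ay, az, grip], ...]. A call has 1 to 12 rows; each row is the pose to reach, as a shift and turn from the pose commanded when the call began, along the tool's axes at that moment; what a row does not reach only later rows make up. A row lasts 1/10 s, in which the tool goes at most 50 mm and 8.59 degrees, less where a joint would pass 70% of its speed; a pose out of reach is approached as far as the arm can. A call with a gripper value outside its range is refused whole. The fingers move at their own pace and stop on an object; "force" is the grip in N (left out, the last holds). Time passes only in rows, so rows that repeat a pose let the fingers close. It gives the time, the measured TCP pose, the force, the opening and the grip force at its end, in the units of the state.
- readout.state(): the state, without advancing time (a new reading comes with each control period).
- capture(name): name is "scene" or "top" or "wrist"; returns the picture (400x640x3 uint8, blue, green, red); there is no depth.
- calibration(name): a dict with "vertical_fov" (degrees; the focal length in pixels is half the picture's height over the tangent of half this angle, whatever the lens; pixels are square), "cx", "cy" (the principal point, pixels), "rvec" (rotation vector, rad) and "tvec" (3), from world to camera coordinates, as OpenCV has them. Camera axes: x right, y down, z forward; pixel columns grow to the right and rows downward; lengths in m; the calibration is good to about 2 mm. The wrist camera is an equidistant fisheye: a pixel r from the principal point sees the ray r / f radians off the axis. A picture is of the moment at which its call begins: read the wrist's pose just before it. calibration takes no time and is no camera call; for the wrist camera it gives the pose at the moment of the call.
- order.sign_off(): hands the job in; it is judged then, once.
The state is a dict: "time": time; "qpos": joint angles; "qd": joint speeds; "joint_efforts": joint torques, N m; "eef_pos": TCP position; "ee_rot": TCP orientation; "wrist_force": force on the tool from outside, world axes, zero at the start; "torque": the same for the moment, N m; "width": finger opening in m; "grasp_force": force on a finger pad.
Only numpy, scipy, OpenCV 4.12 (cv2) and the standard library are available. Lean on these libraries where they do the work, as an engineer would, in place of code of your own. Each camera call takes 0.05 s, during which the arm holds its last target. There are 200 camera calls.

## Working session

There is one attempt and no reset: what is moved stays moved. The work goes in short steps, Python scripts to look and compute and a tool call to move; the robot and the scene stay as the last step left them, time stands still between calls to the robot, and variables do not carry over. Pictures are saved under pics/ and viewed, at most 10 in all, crops included, and the job is handed in when it is done.

Besides the shell and the picture viewer there is one more tool, called after "Emit:" as name(argument=value, ...), one argument or row to a line, values as JSON. arm_command: Moves the arm, as the interface text tells. Its arguments: {"type":"object","properties":{"series":{"type":"array"},"force":{"type":"number"}},"required":["series"]}

```bash
mkdir -p pics; python3 - <<'E'
from cell import readout,capture,calibration
import cv2
s=readout.state();print(s['time'],s['eef_pos'],s['ee_rot'],s['width'])
for n in("scene","top"):
    cv2.imwrite(f'pics/{n}0.png',capture(n));print(n,calibration(n))
E
```

```text
0.0 [ 0.22266379 -0.61001277  0.19297391] [[ 9.39444158e-01  3.42701871e-01 -3.19799122e-04]
 [ 3.42701838e-01 -9.39442284e-01  1.90926920e-03]
 [ 3.53877311e-04 -1.90324754e-03 -9.99998126e-01]] 0.08512189029919091
scene {'vertical_fov': 57.6120514118644, 'cx': 320.3806605158497, 'cy': 200.17157895076838, 'rvec': array([ 0.94832377,  2.54166294, -0.99590743]), 'tvec': array([ 0.48554868, -0.21563607,  1.19857916])}
top {'vertical_fov': 50.01258947736393, 'cx': 319.8242862121861, 'cy': 203.17226050860143, 'rvec': array([ 2.14295342, -2.08594161,  0.19372207]), 'tvec': array([-0.05241225,  0.61147304,  1.02164314])}
```

View pics/top0.png

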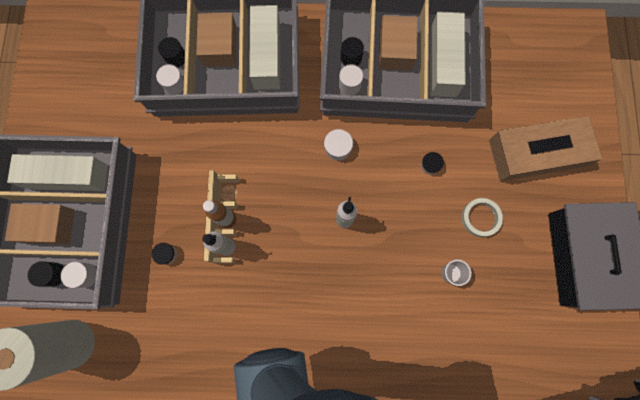

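View pics/scene0.png

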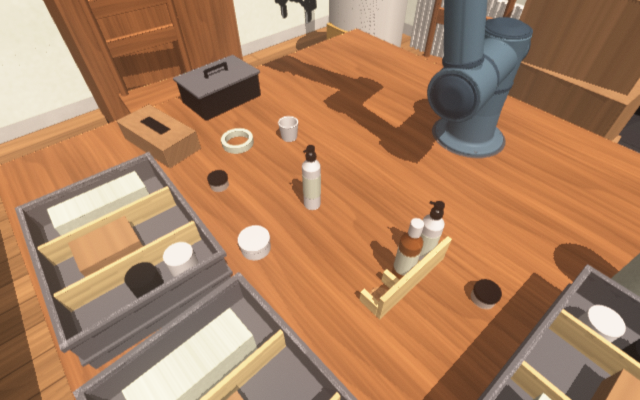

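The top view shows the rack at about (222,217), with the far bay at about (228,190) free. The stray bottle's base is near (346,222), and the scene view agrees. I'll enlarge this area to get accurate pixels.

```bash
python3 - <<'E'
import cv2
i=cv2.imread('pics/top0.png')
cv2.imwrite('pics/c1.png',cv2.resize(i[160:275,195:395],None,fx=4,fy=4,interpolation=cv2.INTER_CUBIC))
i=cv2.imread('pics/scene0.png')
cv2.imwrite('pics/c2.png',cv2.resize(i[140:320,290:470],None,fx=3.3,fy=3.3,interpolation=cv2.INTER_CUBIC))
E
```

```text
(no output)
```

View pics/c1.png

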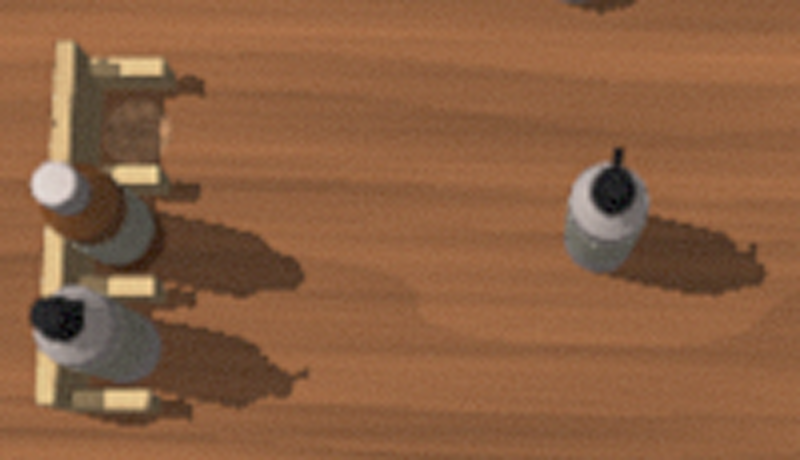

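View pics/c2.png

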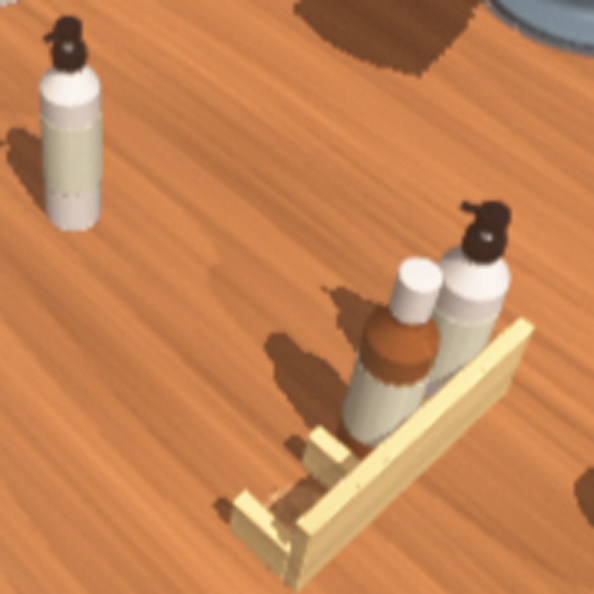

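The crops give the rack's board-top corners, the front corners of the wall tops, and the outline of the stray bottle in both views. I'll fit both poses from these.

```bash
cat > h.py <<'E'
import numpy as np,cv2
from scipy.optimize import least_squares
from cell import calibration
def K(c):
    f=200/np.tan(np.radians(c['vertical_fov']/2));return np.array([[f,0,c['cx']],[0,f,c['cy']],[0,0,1.]])
C={n:calibration(n) for n in('top','scene')}
def proj(n,P):
    c=C[n];return cv2.projectPoints(np.asarray(P,float).reshape(-1,1,3),c['rvec'],c['tvec'],K(c),None)[0][:,0]
t=np.linspace(0,2*np.pi,90)
def hull(n,xy,r=.023,h=.145):
    return proj(n,[[xy[0]+r*np.cos(a),xy[1]+r*np.sin(a),z] for z in(0,h) for a in t])
def bottle(meas,x0=(.5,0)):
    # meas: list of (cam, 'l'/'r'/'b', pixel)
    def res(p):
        o=[]
        for n,k,v in meas:
            q=hull(n,p);o.append({'l':q[:,0].min(),'r':q[:,0].max(),'b':q[:,1].max()}[k]-v)
        return o
    s=least_squares(res,x0,diff_step=1e-4);return s.x,s.fun
E
python3 - <<'E'
from h import *
T=lambda x,y:((x+.5)/4-.5+195,(y+.5)/4-.5+160)
S=lambda x,y:((x+.5)/3.3-.5+290,(y+.5)/3.3-.5+140)
P=[];U=[]
for x,y,u in[(18,-114,(75,42)),(18,114,(55,403)),(30,-114,(57,40)),(30,114,(37,403))]:P.append((x,y,80));U.append(T(*u))
for y,u in[(-114,(165,58)),(-102,(165,77)),(-42,(161,166)),(-30,(161,185)),(30,(158,277)),(42,(158,297)),(102,(154,390)),(114,(154,410))]:P.append((-30,y,40));U.append(T(*u))
P=np.array(P)/1000;U=np.array(U)
def W(p,P):
    c,s=np.cos(p[2]),np.sin(p[2]);P=np.atleast_2d(P);return np.c_[p[0]+c*P[:,0]-s*P[:,1],p[1]+s*P[:,0]+c*P[:,1],P[:,2]]
s=least_squares(lambda p:(proj('top',W(p,P))-U).ravel(),[.5,.25,1.57]);p=s.x
print('rack',p,np.degrees(p[2]),np.abs(s.fun).max())
f=W(p,[-.006,-.072,0])[0];print('free',f, 'top px',(proj('top',f)-[195,160])*4,'scene px',(proj('scene',f)-[290,140])*3.3)
print('scene board corners',(proj('scene',W(p,[[.03,-.114,.08],[.03,.114,.08],[-.03,-.108,.04],[-.03,-.036,.04]]))-[290,140])*3.3)
a=[('top','l',T(566,0)[0]),('top','r',T(648,0)[0]),('top','b',T(0,272)[1])]
b=[('scene','l',S(40,0)[0]),('scene','r',S(102,0)[0]),('scene','b',S(0,230)[1])]
for m in(a,b,a+b):print(*bottle(m))
x,_=bottle(a+b)
# other objects roughly
from scipy.spatial.transform import Rotation
def ray(n,u,z):
    c=C[n];R=cv2.Rodrigues(c['rvec'])[0];o=-R.T@c['tvec'];d=R.T@np.linalg.inv(K(c))@[*u,1];return o+d*(z-o[2])/d[2]
for nm,u,z in[('big',(339,144),.042),('cap small',(432,163),.036),('cup',(458,272),.06),('tape',(483,217),.025)]:print(nm,ray('top',u,z))
E
```

```text
rack [0.57362689 0.21177008 1.59770647] 91.54183773402507 0.8192614161872029
free [0.64576226 0.20770955 0.        ] top px [[137.82958871 131.93361888]] scene px [[298.01947871 512.51779195]]
scene board corners [[312.85621729 531.43111665]
 [533.99293358 321.93386492]
 [239.99391955 491.68894422]
 [313.55135904 426.43089675]]
[ 0.58343229 -0.10067917] [-0.61241398  0.53508137 -0.00597584]
[ 0.58190343 -0.10324464] [-0.10388995  0.11626971 -0.00540146]
[ 0.58312366 -0.10127592] [-0.3888881   0.79228098  0.116378    0.0128346   0.25025292  0.6340897 ]
big [ 0.77602688 -0.08171802  0.042     ]
cap small [ 0.73204679 -0.32623636  0.036     ]
cup [ 0.45053911 -0.37709338  0.06      ]
tape [ 0.59405676 -0.45689509  0.025     ]
```

The rack fit is good to under 1 px, and the two-view bottle fits agree within 3 mm. That puts the bottle at (0.583,-0.101) and the free spot at (0.646,0.208), with the bay axis at 91.5°.

The plan is to tilt the tool back 40° so the gripper body clears the tall bottle. I'll push low with the fingertips set as a narrow notch, about 19 mm apart.

```bash
cat >> h.py <<'E'
from scipy.spatial.transform import Rotation as Ro
from cell import readout
def rot(yaw,tilt):
    a=np.radians(yaw);b=np.radians(tilt);d=np.array([np.cos(a),np.sin(a),0]);Z=np.array([0,0,1.])
    z=d*np.sin(b)-Z*np.cos(b);x=d*np.cos(b)+Z*np.sin(b);return np.c_[x,np.cross(z,x),z]
def rel(pos,yaw,tilt,base=None):
    if base is None:
        s=readout.state();base=(np.array(s['eef_pos']),np.array(s['ee_rot']))
    p,R=base;return np.r_[np.round(R.T@(np.array(pos)-p),4),np.round(np.degrees(Ro.from_matrix(R.T@rot(yaw,tilt)).as_rotvec()),1)]
E
python3 - <<'E'
from h import *
b=np.array([.583,-.101]);d=np.array([np.cos(np.radians(70)),np.sin(np.radians(70))])
q=b-.085*d;print(q);print(rel([*q,.12],70,40).tolist())
E
```

```text
[ 0.55392829 -0.18087387]
[0.4583, -0.2896, 0.0737, 17.3, 37.3, -47.9]
```

Emit:
arm_command(
  series=[
    [0.04,-0.025,0.0,1.5,3,-4,0.22],
    [0.08,-0.05,0.0,3,6,-8,0.22],
    [0.12,-0.075,0.0,4.5,9.5,-12,0.22],
    [0.16,-0.1,0.0,6,13,-16,0.22],
    [0.2,-0.125,0.0,7.5,16,-20.5,0.22],
    [0.24,-0.15,0.01,9,19.5,-25,0.22],
    [0.28,-0.175,0.02,10.5,23,-29.5,0.22],
    [0.32,-0.2,0.03,12,26,-34,0.22],
    [0.36,-0.225,0.04,13.5,29.5,-38,0.22],
    [0.4,-0.25,0.055,15,33,-42.5,0.22],
    [0.44,-0.275,0.07,16.5,36,-46.5,0.22],
    [0.458,-0.29,0.074,17.3,37.3,-47.9,0.22],
  ],
)

```text
time: 1.3
eef_pos: [0.5537, -0.1777, 0.1174]
ee_rot: [[0.26, 0.941, 0.216], [0.72, -0.338, 0.606], [0.644, -0.003, -0.765]]
wrist_force: [-0.7, -0.1, 0.1]
width: 0.0191
grasp_force: 0.0
```

```bash
python3 - <<'E'
from h import *
from cell import capture
s=readout.state();print(s['time'],s['eef_pos'],s['width'],s['qpos']);print(rel([.554,-.181,.012],70,40).tolist())
i=capture('wrist');cv2.imwrite('pics/w1.png',i)
E
```

```text
1.3 [ 0.55368814 -0.1776699   0.11739439] 0.01905789220469883 [-0.81251365  0.31164131  1.7632386   0.61576005  1.45649524 -0.66305604]
[-0.0702, 0.0017, 0.0787, -0.3, -0.1, 0.1]
```

View pics/w1.png

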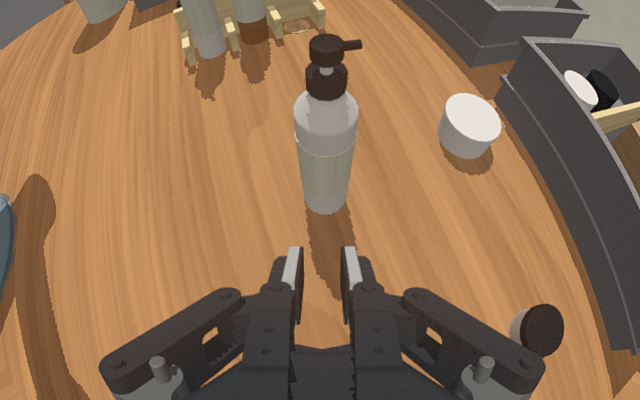

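The bottle is dead ahead at (325,190) and the notch is centred on it, at columns 295 to 350. The free bay is at (300,22). The camera seems to sit on the bottle side of the gripper, so I'll check its clearance.

```bash
python3 - <<'E'
from h import *
s=readout.state();c=calibration('wrist');R=cv2.Rodrigues(c['rvec'])[0];o=-R.T@c['tvec'];B=np.array(s['ee_rot'])
print('cam in tool',B.T@(o-s['eef_pos']),'axis',B.T@R[2])
for t in(40,50,55):
    r=rot(90,t);print(t,r@(B.T@(o-s['eef_pos'])), 'front tip',r@[.011,0,0])
f=200/np.tan(np.radians(c['vertical_fov']/2))
def fish(P):
    q=R@(np.array(P)-o);th=np.arctan2(np.hypot(q[0],q[1]),q[2]);a=np.arctan2(q[1],q[0]);return c['cx']+f*th*np.cos(a),c['cy']+f*th*np.sin(a)
for x in [(-.0095),.0095]:
  for z in(0,-.005):print(fish(np.array(s['eef_pos'])+B@[.0,x,z]))
def bh(x):
    Q=np.array([fish([x[0]+.023*np.cos(a),x[1]+.023*np.sin(a),z]) for z in(0,.145) for a in t]);return Q[:,0].min(),Q[:,0].max(),Q[:,1].max()
t=np.linspace(0,6.28,90);print(bh([.583,-.101]))
print('free',fish([.646,.208,0]))
E
```

```text
cam in tool [ 0.07405472  0.00144101 -0.18056064] axis [-2.91165226e-01 -8.97329531e-04  9.56672361e-01]
40 [ 0.00144101 -0.05933294  0.18591893] front tip [5.15973631e-19 8.42648887e-03 7.07066371e-03]
50 [ 0.00144101 -0.09071602  0.17279135] front tip [4.32953284e-19 7.07066371e-03 8.42648887e-03]
55 [ 0.00144101 -0.10543058  0.1642274 ] front tip [3.86335701e-19 6.30934080e-03 9.01067249e-03]
(np.float64(304.5068478603655), np.float64(234.02004192237843))
(np.float64(304.07585120479047), np.float64(237.09835920197563))
(np.float64(334.6778279535297), np.float64(234.08411773873704))
(np.float64(334.9866898019598), np.float64(237.16598888813775))
(np.float64(288.7857324579309), np.float64(357.29215729439755), np.float64(216.40802293924614))
free (np.float64(296.0474771594952), np.float64(27.365044281719832))
```

```bash
python3 - <<'E'
from h import *
s=readout.state();c=calibration('wrist');R=cv2.Rodrigues(c['rvec'])[0];o=-R.T@c['tvec'];B=np.array(s['ee_rot'])
f=200/np.tan(np.radians(c['vertical_fov']/2))
def fish(P):
    q=R@(np.array(P)-o);th=np.arctan2(np.hypot(q[0],q[1]),q[2]);a=np.arctan2(q[1],q[0]);return np.round([c['cx']+f*th*np.cos(a),c['cy']+f*th*np.sin(a)])
for x in(.011,0,-.011):
  for z in(0,-.02,-.04,-.06):print(x,z,*[fish(np.array(s['eef_pos'])+B@[x,y,z]) for y in(-.0095,.0095)])
i=cv2.imread('pics/w1.png')[190:370,240:410];cv2.imwrite('pics/w1c.png',cv2.resize(i,None,fx=3.3,fy=3.3,interpolation=cv2.INTER_CUBIC))
E
```

```text
0.011 0 [304. 218.] [335. 218.]
0.011 -0.02 [302. 229.] [336. 229.]
0.011 -0.04 [300. 244.] [338. 244.]
0.011 -0.06 [297. 263.] [340. 263.]
0 0 [305. 234.] [335. 234.]
0 -0.02 [303. 247.] [336. 247.]
0 -0.04 [300. 264.] [338. 264.]
0 -0.06 [298. 284.] [340. 284.]
-0.011 0 [305. 250.] [334. 250.]
-0.011 -0.02 [303. 264.] [336. 264.]
-0.011 -0.04 [301. 282.] [337. 282.]
-0.011 -0.06 [298. 304.] [339. 304.]
```

View pics/w1c.png

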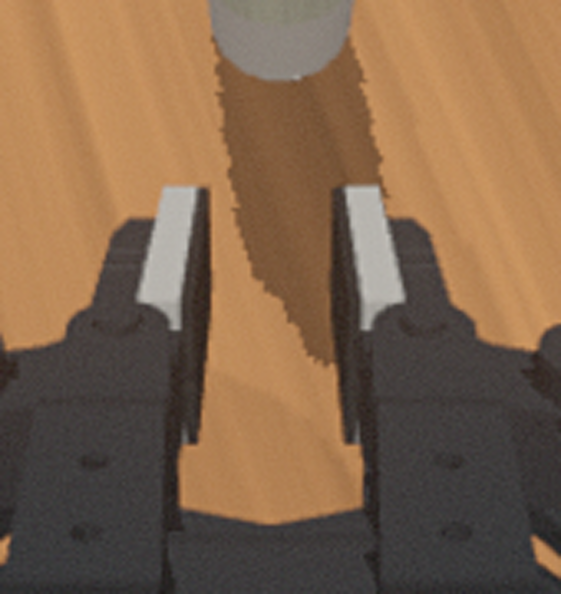

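Projecting the tips where the model puts them gives row 218 to 234, but they appear at about row 247. They may lie farther back than the TCP suggests, so I'll descend behind the bottle and check.

Emit:
arm_command(
  series=[
    [-0.012,0.0,0.012,0,0,0,0.22],
    [-0.024,0.0,0.025,0,0,0,0.22],
    [-0.036,0.0,0.038,0,0,0,0.22],
    [-0.048,0.0,0.052,0,0,0,0.22],
    [-0.06,0.0,0.066,0,0,0,0.22],
    [-0.066,0.0,0.073,0,0,0,0.22],
    [-0.069,0.0,0.077,0,0,0,0.22],
    [-0.069,0.0,0.077,0,0,0,0.22],
  ],
)

```text
time: 2.15
eef_pos: [0.5521, -0.1848, 0.0161]
ee_rot: [[0.263, 0.939, 0.22], [0.721, -0.343, 0.602], [0.641, 0.0, -0.767]]
wrist_force: [0.7, 0.6, -0.0]
width: 0.0191
grasp_force: 0.0
```

```bash
python3 - <<'E'
from h import *
from cell import capture
s=readout.state();print(s['time'],s['eef_pos'],s['wrist_force'])
i=capture('scene');
q=proj('scene',s['eef_pos'])[0];print(q)
B=np.array(s['ee_rot']);e=np.array(s['eef_pos'])
x0,y0=int(q[0])-60,int(q[1])-70
for z in(0,-.02,-.04):
  for x in(-.011,.011):print(z,x,(proj('scene',[e+B@[x,y,z] for y in(-.0095,.0095)])-[x0,y0]).round(1).tolist())
c=i[y0:y0+120,x0:x0+130];cv2.imwrite('pics/s2.png',cv2.resize(c,None,fx=5,fy=5,interpolation=cv2.INTER_CUBIC))
E
```

```text
2.15 [ 0.55212917 -0.18479861  0.01612287] [ 0.74862846  0.64013744 -0.01569991]
[301.79294009 178.20031903]
0 -0.011 [[63.1, 69.3], [56.8, 70.9]]
0 0.011 [[64.8, 69.5], [58.5, 71.2]]
-0.02 -0.011 [[61.4, 62.5], [55.1, 64.1]]
-0.02 0.011 [[63.2, 62.6], [56.8, 64.3]]
-0.04 -0.011 [[59.8, 55.7], [53.5, 57.3]]
-0.04 0.011 [[61.5, 55.7], [55.0, 57.3]]
```

View pics/s2.png

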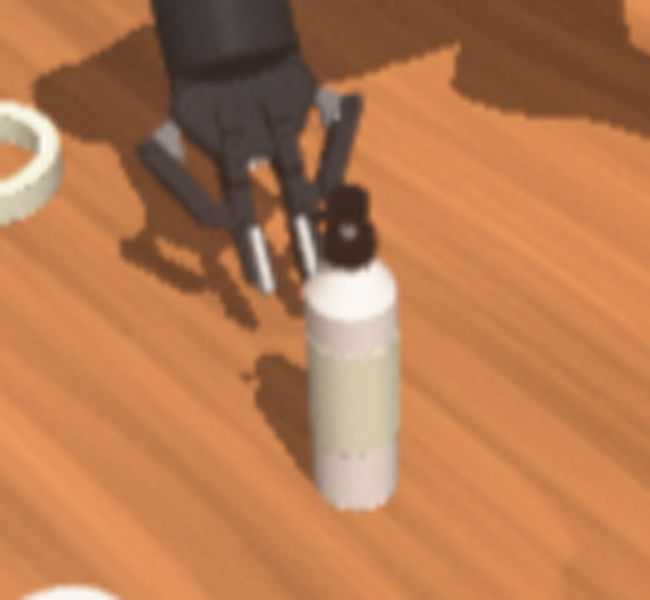

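The scene view also has the fingertips at crop px (53,58), about 38 mm behind the stated TCP. The tips are therefore about 38 mm above the table, and the shadow gap confirms it. I'll go lower while watching the force.

Emit:
arm_command(
  series=[
    [-0.004,0,0.005,0,0,0,0.22],
    [-0.008,0,0.01,0,0,0,0.22],
    [-0.012,0,0.014,0,0,0,0.22],
    [-0.016,0,0.019,0,0,0,0.22],
    [-0.016,0,0.019,0,0,0,0.22],
    [-0.016,0,0.019,0,0,0,0.22],
  ],
)

```text
time: 2.8
eef_pos: [0.5525, -0.1846, -0.0083]
ee_rot: [[0.262, 0.94, 0.22], [0.721, -0.342, 0.602], [0.641, 0.001, -0.767]]
wrist_force: [-0.6, -1.0, 1.0]
width: 0.0191
grasp_force: 0.0
```

```bash
python3 - <<'E'
from h import *
from cell import capture
s=readout.state();print(s['time'],s['eef_pos'],s['wrist_force'])
B=np.array(s['ee_rot']);e=np.array(s['eef_pos'])
i=capture('scene');x0,y0=270,130
for z in(-.03,-.04):
  for x in(-.011,.011):print(z,x,((proj('scene',[e+B@[x,y,z] for y in(-.0095,.0095)])-[x0,y0])*8).round().tolist())
c=i[y0:y0+70,x0:x0+70];cv2.imwrite('pics/s3.png',cv2.resize(c,None,fx=8,fy=8,interpolation=cv2.INTER_CUBIC))
E
```

```text
2.8 [ 0.55246403 -0.18462565 -0.00828065] [-0.61160467 -0.9568635   0.99842091]
-0.03 -0.011 [[255.0, 347.0], [206.0, 360.0]]
-0.03 0.011 [[269.0, 349.0], [218.0, 362.0]]
-0.04 -0.011 [[248.0, 321.0], [199.0, 334.0]]
-0.04 0.011 [[262.0, 322.0], [212.0, 335.0]]
```

View pics/s3.png

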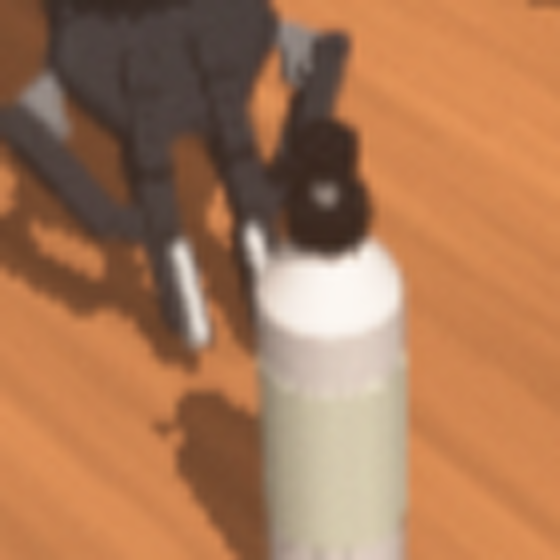

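No contact even with the TCP at z=-8 mm, so the offset holds: the tips are about 37 mm back, now about 13 mm above the table at their lowest. I'll go down 8 mm more, advance to just short of the bottle, and plan the whole push path.

```bash
cat >> h.py <<'E'
A=np.radians
def path(s,b=(.583,-.101)):
    "bottle centre and heading after s metres"
    h=70.;L=.144;R=.263;th=A(21.5)
    d=lambda a:np.array([np.cos(A(a)),np.sin(A(a))])
    if s<L:return np.array(b)+s*d(h),h
    p=np.array(b)+L*d(h);a=min((s-L)/R,th)
    n=np.array([-np.sin(A(h)),np.cos(A(h))])
    p=p+R*(np.sin(a)*d(h)+(1-np.cos(a))*n)
    return p+max(0,s-L-R*th)*d(91.5),h+np.degrees(a)
def tcp(s,z=-.0165,k=.0056):
    p,h=path(s);return [p[0]-k*np.cos(A(h)),p[1]-k*np.sin(A(h)),z],h
def rows(ss):
    s=readout.state();base=(np.array(s['eef_pos']),np.array(s['ee_rot']))
    print('t',s['time'],'tcp',base[0].round(4),'F',np.round(s['wrist_force'],1))
    for q in ss:
        P,h=tcp(q);print(q,rel(P,h,40,base).tolist())
E
python3 - <<'E'
from h import *
for s in(0,.144,.243,.32):print(path(s))
rows([-.083,-.04,-.012])
E
```

```text
(array([ 0.583, -0.101]), 70.0)
(array([0.6322509 , 0.03431574]), np.float64(70.0))
(array([0.64801349, 0.13146182]), np.float64(91.5))
(array([0.64599787, 0.20843544]), np.float64(91.5))
t 2.85 tcp [ 0.5526 -0.1848 -0.008 ] F [-0.2 -1.2 -0.2]
-0.083 [-0.005, -0.0001, 0.0068, 0.1, 0.1, 0.1]
-0.04 [0.028, -0.0001, 0.0344, 0.1, 0.1, 0.1]
-0.012 [0.0495, -0.0001, 0.0524, 0.1, 0.1, 0.1]
```

Path checks out: it ends at (0.646, 0.208).

Emit:
arm_command(
  series=[
    [-0.002,0,0.003,0,0,0,0.22],
    [-0.005,0,0.007,0,0,0,0.22],
    [-0.005,0,0.007,0,0,0,0.22],
    [0.003,0,0.014,0,0,0,0.22],
    [0.011,0,0.021,0,0,0,0.22],
    [0.019,0,0.027,0,0,0,0.22],
    [0.028,0,0.0345,0,0,0,0.22],
    [0.035,0,0.04,0,0,0,0.22],
    [0.042,0,0.046,0,0,0,0.22],
    [0.046,0,0.0495,0,0,0,0.22],
    [0.0495,0,0.0525,0,0,0,0.22],
    [0.0495,0,0.0525,0,0,0,0.22],
  ],
)

```text
time: 4.05
eef_pos: [0.5771, -0.1169, -0.0167]
ee_rot: [[0.261, 0.94, 0.22], [0.722, -0.341, 0.602], [0.641, 0.001, -0.767]]
wrist_force: [0.4, 0.2, 0.4]
width: 0.0191
grasp_force: 0.0
```

```bash
python3 - <<'E'
from h import *
from cell import capture
rows([-.008,-.004,0,.004,.008,.012,.016,.02,.024])
i=capture('wrist');cv2.imwrite('pics/w2.png',cv2.resize(i[60:330,180:460],None,fx=2.1,fy=2.1))
E
```

```text
t 4.05 tcp [ 0.5771 -0.1169 -0.0167] F [0.4 0.2 0.4]
-0.008 [0.0027, 0.0001, 0.002, 0.0, 0.1, 0.1]
-0.004 [0.0058, 0.0001, 0.0046, 0.0, 0.1, 0.1]
0 [0.0089, 0.0001, 0.0072, 0.0, 0.1, 0.1]
0.004 [0.012, 0.0001, 0.0097, 0.0, 0.1, 0.1]
0.008 [0.015, 0.0001, 0.0123, 0.0, 0.1, 0.1]
0.012 [0.0181, 0.0001, 0.0149, 0.0, 0.1, 0.1]
0.016 [0.0212, 0.0001, 0.0174, 0.0, 0.1, 0.1]
0.02 [0.0242, 0.0002, 0.02, 0.0, 0.1, 0.1]
0.024 [0.0273, 0.0002, 0.0226, 0.0, 0.1, 0.1]
```

View pics/w2.png

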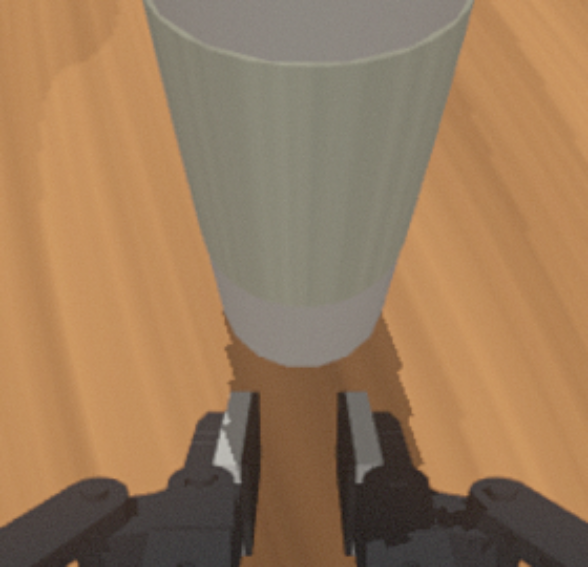

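The notch is centred on the bottle (299 against 302) with about a 12 mm gap left. I'll start the slow push.

Emit:
arm_command(
  series=[
    [0.003,0,0.002,0,0,0,0.22],
    [0.006,0,0.0045,0,0,0,0.22],
    [0.0075,0,0.006,0,0,0,0.22],
    [0.009,0,0.007,0,0,0,0.22],
    [0.0105,0,0.0085,0,0,0,0.22],
    [0.012,0,0.0095,0,0,0,0.22],
    [0.0135,0,0.011,0,0,0,0.22],
    [0.015,0,0.0125,0,0,0,0.22],
    [0.018,0,0.015,0,0,0,0.22],
    [0.021,0,0.0175,0,0,0,0.22],
    [0.0245,0,0.02,0,0,0,0.22],
    [0.0275,0,0.0225,0,0,0,0.22],
  ],
)

```text
time: 5.3
eef_pos: [0.5892, -0.0836, -0.0164]
ee_rot: [[0.262, 0.94, 0.22], [0.722, -0.342, 0.602], [0.641, 0.001, -0.768]]
wrist_force: [-0.2, -1.8, 0.3]
width: 0.0189
grasp_force: 0.7
```

```bash
cat >> h.py <<'E'
def wfit(img=None):
    "bottle position by base edge in wrist view: base bottom point on tool's midline, + tilt cue (label edge row)"
    from cell import capture
    c=calibration('wrist');i=capture('wrist');R=cv2.Rodrigues(c['rvec'])[0];o=-R.T@c['tvec']
    f=200/np.tan(np.radians(c['vertical_fov']/2))
    hsv=cv2.cvtColor(i,cv2.COLOR_BGR2HSV);col=hsv[:,316:332,1].mean(1)
    r=[k for k in range(150,330) if col[k]<70]
    g=hsv[:,:,1][200]<80
    def ray(u,v,z=0):
        x,y=u-c['cx'],v-c['cy'];th=np.hypot(x,y)/f;a=np.arctan2(y,x)
        d=R.T@[np.sin(th)*np.cos(a),np.sin(th)*np.sin(a),np.cos(th)];return o+d*(z-o[2])/d[2]
    last=max(r) if r else None
    return i,last,(ray(324,last+.5) if last else None),np.where(g)[0][[0,-1]]
E
python3 - <<'E'
from h import *
rows([round(.024+.004*k,3) for k in range(1,13)])
i,l,p,e=wfit();cv2.imwrite('pics/w3.png',i);print(l,p,e,path(.024))
E
```

```text
t 5.3 tcp [ 0.5892 -0.0836 -0.0164] F [-0.2 -1.8  0.3]
0.028 [0.0029, 0.0001, 0.0026, 0.0, 0.1, 0.1]
0.032 [0.006, 0.0001, 0.0052, 0.0, 0.1, 0.1]
0.036 [0.009, 0.0001, 0.0077, 0.0, 0.1, 0.1]
0.04 [0.0121, 0.0001, 0.0103, 0.0, 0.1, 0.1]
0.044 [0.0152, 0.0002, 0.0129, 0.0, 0.1, 0.1]
0.048 [0.0182, 0.0002, 0.0154, 0.0, 0.1, 0.1]
0.052 [0.0213, 0.0002, 0.018, 0.0, 0.1, 0.1]
0.056 [0.0244, 0.0002, 0.0205, 0.0, 0.1, 0.1]
0.06 [0.0275, 0.0002, 0.0231, 0.0, 0.1, 0.1]
0.064 [0.0305, 0.0002, 0.0257, 0.0, 0.1, 0.1]
0.068 [0.0336, 0.0002, 0.0282, 0.0, 0.1, 0.1]
0.072 [0.0367, 0.0002, 0.0308, 0.0, 0.1, 0.1]
258 [ 0.58495517 -0.1028543   0.        ] [272 639] (array([ 0.59120848, -0.07844738]), 70.0)
```

Contact made at about 2 N, and the bottle is where the path predicts. Continuing.

Emit:
arm_command(
  series=[
    [0.003,0,0.0025,0,0,0,0.22],
    [0.006,0,0.005,0,0,0,0.22],
    [0.009,0,0.0075,0,0,0,0.22],
    [0.012,0,0.0105,0,0,0,0.22],
    [0.015,0,0.013,0,0,0,0.22],
    [0.018,0,0.0155,0,0,0,0.22],
    [0.0215,0,0.018,0,0,0,0.22],
    [0.0245,0,0.0205,0,0,0,0.22],
    [0.0275,0,0.023,0,0,0,0.22],
    [0.0305,0,0.0255,0,0,0,0.22],
    [0.0335,0,0.028,0,0,0,0.22],
    [0.0365,0,0.031,0,0,0,0.22],
  ],
)

```text
time: 6.55
eef_pos: [0.6057, -0.0388, -0.0166]
ee_rot: [[0.262, 0.94, 0.22], [0.721, -0.342, 0.602], [0.641, 0.001, -0.767]]
wrist_force: [-0.6, -1.8, 0.9]
width: 0.0187
grasp_force: 1.1
```

Emit:
arm_command(
  series=[
    [0.003,0,0.0025,0,0,0,0.22],
    [0.006,0,0.005,0,0,0,0.22],
    [0.009,0,0.0075,0,0,0,0.22],
    [0.012,0,0.0105,0,0,0,0.22],
    [0.015,0,0.013,0,0,0,0.22],
    [0.018,0,0.0155,0,0,0,0.22],
    [0.0215,0,0.018,0,0,0,0.22],
    [0.0245,0,0.0205,0,0,0,0.22],
    [0.0275,0,0.023,0,0,0,0.22],
    [0.0305,0,0.0255,0,0,0,0.22],
    [0.0335,0,0.028,0,0,0,0.22],
    [0.0365,0,0.031,0,0,0,0.22],
  ],
)

```text
time: 7.75
eef_pos: [0.6221, 0.0062, -0.017]
ee_rot: [[0.262, 0.94, 0.22], [0.721, -0.342, 0.602], [0.641, 0.001, -0.767]]
wrist_force: [-1.1, -2.2, 2.4]
width: 0.0186
grasp_force: 1.4
```

```bash
python3 - <<'E'
from h import *
rows([round(.120+.004*k,3) for k in range(1,13)])
i,l,p,e=wfit();cv2.imwrite('pics/w4.png',i);print(l,p,e,path(.12))
print(readout.state()['grasp_force'])
a=cv2.imread('pics/w3.png');print('diff in bottle region',cv2.absdiff(a,i)[180:260,290:360].mean())
E
```

```text
t 7.75 tcp [ 0.6221  0.0062 -0.017 ] F [-1.1 -2.2  2.4]
0.124 [0.0036, -0.0001, 0.0024, 0.1, 0.1, 0.0]
0.128 [0.0067, -0.0001, 0.005, 0.1, 0.1, 0.0]
0.132 [0.0098, -0.0001, 0.0075, 0.1, 0.1, 0.0]
0.136 [0.0128, -0.0001, 0.0101, 0.1, 0.1, 0.0]
0.14 [0.0159, -0.0001, 0.0126, 0.1, 0.1, 0.0]
0.144 [0.019, -0.0001, 0.0152, 0.1, 0.1, 0.0]
0.148 [0.022, -0.0, 0.0178, 0.6, 0.1, -0.6]
0.152 [0.0251, -0.0001, 0.0203, 1.2, 0.1, -1.3]
0.156 [0.0282, -0.0001, 0.0229, 1.7, 0.1, -2.0]
0.16 [0.0312, -0.0002, 0.0255, 2.3, 0.1, -2.6]
0.164 [0.0343, -0.0004, 0.028, 2.9, 0.1, -3.3]
0.168 [0.0374, -0.0007, 0.0306, 3.4, 0.1, -4.0]
258 [ 0.61784577 -0.01326084  0.        ] [271 639] (array([0.62404242, 0.01176311]), 70.0)
0.723771695047617
diff in bottle region 2.609702380952381
```

Emit:
arm_command(
  series=[
    [0.0035,0,0.0025,0,0,0,0.22],
    [0.0065,0,0.005,0,0,0,0.22],
    [0.01,0,0.0075,0,0,0,0.22],
    [0.013,0,0.01,0,0,0,0.22],
    [0.016,0,0.0125,0,0,0,0.22],
    [0.019,0,0.015,0,0,0,0.22],
    [0.022,0,0.018,0.6,0.1,-0.6,0.22],
    [0.025,0,0.0205,1.2,0.1,-1.3,0.22],
    [0.028,0,0.023,1.7,0.1,-2.0,0.22],
    [0.031,0,0.0255,2.3,0.1,-2.6,0.22],
    [0.0345,-0.0005,0.028,2.9,0.1,-3.3,0.22],
    [0.0375,-0.0005,0.0305,3.4,0.1,-4.0,0.22],
  ],
)

```text
time: 9.0
eef_pos: [0.6382, 0.0518, -0.0164]
ee_rot: [[0.194, 0.967, 0.163], [0.742, -0.253, 0.621], [0.642, 0.001, -0.766]]
wrist_force: [0.1, -1.7, -1.3]
width: 0.0186
grasp_force: 0.6
```

```bash
python3 - <<'E'
from h import *
rows([round(.168+.004*k,3) for k in range(1,13)])
E
```

```text
t 9.0 tcp [ 0.6382  0.0518 -0.0164] F [ 0.1 -1.7 -1.3]
0.172 [0.0029, -0.0001, 0.0026, 0.5, 0.0, -0.6]
0.176 [0.006, -0.0001, 0.0051, 1.1, 0.0, -1.2]
0.18 [0.0091, -0.0002, 0.0077, 1.6, 0.0, -1.9]
0.184 [0.0121, -0.0003, 0.0103, 2.2, 0.0, -2.6]
0.188 [0.0152, -0.0005, 0.0128, 2.8, 0.0, -3.2]
0.192 [0.0183, -0.0007, 0.0154, 3.3, 0.0, -3.9]
0.196 [0.0213, -0.001, 0.018, 3.9, 0.0, -4.6]
0.2 [0.0244, -0.0014, 0.0205, 4.4, 0.0, -5.2]
0.204 [0.0274, -0.0018, 0.0231, 5.0, 0.0, -5.9]
0.208 [0.0305, -0.0023, 0.0256, 5.6, 0.0, -6.6]
0.212 [0.0335, -0.0028, 0.0282, 6.1, 0.0, -7.2]
0.216 [0.0365, -0.0034, 0.0307, 6.7, 0.0, -7.9]
```

Emit:
arm_command(
  series=[
    [0.003,0,0.0025,0.5,0,-0.6,0.22],
    [0.006,0,0.005,1.1,0,-1.2,0.22],
    [0.009,0,0.0075,1.6,0,-1.9,0.22],
    [0.012,-0.0005,0.0105,2.2,0,-2.6,0.22],
    [0.015,-0.0005,0.013,2.8,0,-3.2,0.22],
    [0.0185,-0.0005,0.0155,3.3,0,-3.9,0.22],
    [0.0215,-0.001,0.018,3.9,0,-4.6,0.22],
    [0.0245,-0.0015,0.0205,4.4,0,-5.2,0.22],
    [0.0275,-0.002,0.023,5.0,0,-5.9,0.22],
    [0.0305,-0.0025,0.0255,5.6,0,-6.6,0.22],
    [0.0335,-0.003,0.028,6.1,0,-7.2,0.22],
    [0.0365,-0.0035,0.0305,6.7,0,-7.9,0.22],
  ],
)

```text
time: 10.2
eef_pos: [0.6467, 0.0987, -0.0164]
ee_rot: [[0.058, 0.997, 0.048], [0.764, -0.075, 0.641], [0.642, -0.001, -0.766]]
wrist_force: [-0.0, -0.4, 0.0]
width: 0.0189
grasp_force: 0.6
```

```bash
python3 - <<'E'
from h import *
rows([round(.216+.004*k,3) for k in range(1,10)])
i,l,p,e=wfit();cv2.imwrite('pics/w5.png',i);print(l,p,e,path(.216))
a=cv2.imread('pics/w3.png');print('diff',cv2.absdiff(a,i)[180:260,290:360].mean())
c=calibration('wrist');
# bottle outline in scene: white-body fit
from cell import capture
cv2.imwrite('pics/s5.png',capture('scene'));cv2.imwrite('pics/t5.png',capture('top'))
E
```

```text
t 10.2 tcp [ 0.6467  0.0987 -0.0164] F [-0.  -0.4  0. ]
0.22 [0.0032, 0.0003, 0.0027, 0.5, 0.0, -0.7]
0.224 [0.0062, 0.0003, 0.0053, 1.1, 0.0, -1.4]
0.228 [0.0093, 0.0002, 0.0079, 1.7, 0.0, -2.0]
0.232 [0.0124, 0.0001, 0.0104, 2.2, 0.0, -2.7]
0.236 [0.0154, -0.0001, 0.013, 2.8, 0.0, -3.4]
0.24 [0.0185, -0.0003, 0.0156, 3.3, 0.0, -4.0]
0.244 [0.0215, -0.0007, 0.0181, 3.7, 0.0, -4.5]
0.248 [0.0246, -0.0011, 0.0207, 3.7, 0.0, -4.5]
0.252 [0.0276, -0.0015, 0.0232, 3.7, 0.0, -4.5]
258 [0.64761897 0.07862118 0.        ] [272 639] (array([0.64736645, 0.10448143]), np.float64(85.68553659673736))
diff 6.638392857142857
```

Emit:
arm_command(
  series=[
    [0.003,0.0005,0.0025,0.5,0,-0.7,0.22],
    [0.006,0.0005,0.0055,1.1,0,-1.4,0.22],
    [0.0095,0,0.008,1.7,0,-2.0,0.22],
    [0.0125,0,0.0105,2.2,0,-2.7,0.22],
    [0.0155,0,0.013,2.8,0,-3.4,0.22],
    [0.0185,-0.0005,0.0155,3.3,0,-4.0,0.22],
    [0.0215,-0.0005,0.018,3.7,0,-4.5,0.22],
    [0.0245,-0.001,0.0205,3.7,0,-4.5,0.22],
    [0.0275,-0.0015,0.023,3.7,0,-4.5,0.22],
    [0.0275,-0.0015,0.023,3.7,0,-4.5,0.22],
  ],
)

```text
time: 11.35
eef_pos: [0.6477, 0.135, -0.0163]
ee_rot: [[-0.02, 1.0, -0.016], [0.766, 0.026, 0.642], [0.643, 0.0, -0.766]]
wrist_force: [0.6, -0.0, 0.4]
width: 0.0188
grasp_force: 0.1
```

```bash
python3 - <<'E'
from h import *
from cell import capture
rows([round(.252+.004*k,3) for k in range(1,13)])
a=capture('scene');b=capture('top');print(path(.252))
q=proj('scene',[[.646,.208,0]])[0].round().astype(int);r=proj('top',[[.646,.208,0]])[0].round().astype(int);print(q,r)
A1=cv2.resize(a[q[1]-115:q[1]+35,q[0]-75:q[0]+45],None,fx=4,fy=4,interpolation=cv2.INTER_CUBIC)
B1=cv2.resize(b[r[1]-30:r[1]+50,r[0]-15:r[0]+60],None,fx=4,fy=4,interpolation=cv2.INTER_CUBIC)
o=np.zeros((600,790,3),np.uint8);o[:600,:480]=A1;o[:320,485:785]=B1;cv2.imwrite('pics/f.png',o)
E
```

```text
t 11.35 tcp [ 0.6477  0.135  -0.0163] F [ 0.6 -0.   0.4]
0.256 [0.0028, 0.0002, 0.0026, 0.0, 0.0, -0.0]
0.26 [0.0059, 0.0002, 0.0052, 0.0, 0.0, -0.0]
0.264 [0.009, 0.0002, 0.0077, 0.0, 0.0, -0.0]
0.268 [0.012, 0.0002, 0.0103, 0.0, 0.0, -0.0]
0.272 [0.0151, 0.0002, 0.0129, 0.0, 0.0, -0.0]
0.276 [0.0182, 0.0002, 0.0155, 0.0, 0.0, -0.0]
0.28 [0.0212, 0.0002, 0.018, 0.0, 0.0, -0.0]
0.284 [0.0243, 0.0002, 0.0206, 0.0, 0.0, -0.0]
0.288 [0.0274, 0.0002, 0.0232, 0.0, 0.0, -0.0]
0.292 [0.0304, 0.0002, 0.0257, 0.0, 0.0, -0.0]
0.296 [0.0335, 0.0002, 0.0283, 0.0, 0.0, -0.0]
0.3 [0.0366, 0.0002, 0.0309, 0.0, 0.0, -0.0]
(array([0.6477779 , 0.14045874]), np.float64(91.5))
[380 295] [229 193]
```

View pics/f.png

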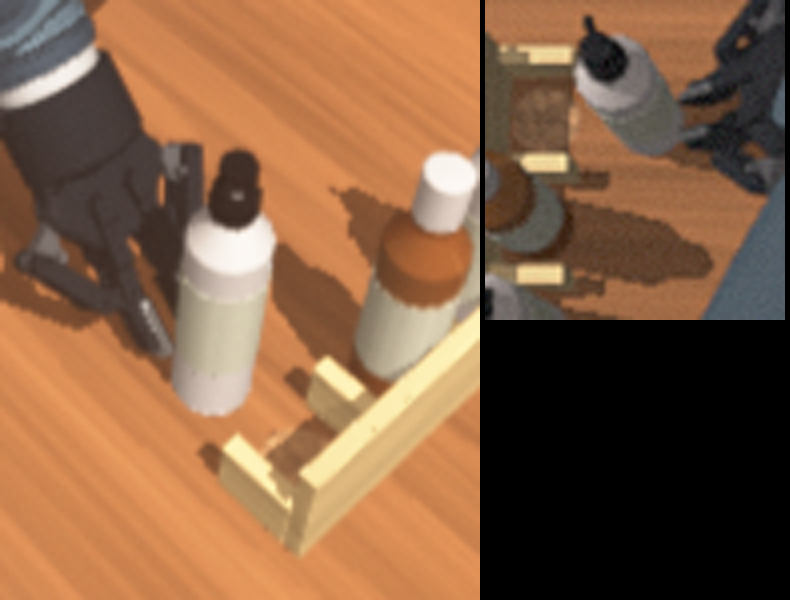

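The bottle stands upright in front of the free bay: scene crop columns 172 to 275 with its base at row 415, top crop right edge 682 with its base at row 157. I'll fit its position from those values.

```bash
python3 - <<'E'
from h import *
S=lambda v,o:(v+.5)/4-.5+o
b=[('scene','l',S(172,305)),('scene','r',S(275,305)),('scene','b',S(415,180))]
a=[('top','r',S(197,214)),('top','b',S(157,163))]
for m in(b,a,a+b):print(*bottle(m,(.648,.14)))
E
```

```text
[0.64719165 0.13657413] [-0.37356748  0.32511359 -0.02028874]
[0.64621133 0.14102518] [0. 0.]
[0.64733274 0.13801283] [ 1.1448394  -0.38328494  0.01208756  0.79713952  0.44166331]
```

The bottle is at (0.647, 0.139), within 1 mm of the bay line. Pushing in.

Emit:
arm_command(
  series=[
    [0.003,0,0.0025,0,0,0,0.22],
    [0.006,0,0.005,0,0,0,0.22],
    [0.009,0,0.0075,0,0,0,0.22],
    [0.012,0,0.0105,0,0,0,0.22],
    [0.015,0,0.013,0,0,0,0.22],
    [0.018,0,0.0155,0,0,0,0.22],
    [0.021,0,0.018,0,0,0,0.22],
    [0.0245,0,0.0205,0,0,0,0.22],
    [0.0275,0,0.023,0,0,0,0.22],
    [0.0305,0,0.0255,0,0,0,0.22],
    [0.0335,0,0.0285,0,0,0,0.22],
    [0.0365,0,0.031,0,0,0,0.22],
  ],
)

```text
time: 12.65
eef_pos: [0.6469, 0.1824, -0.0166]
ee_rot: [[-0.02, 1.0, -0.016], [0.766, 0.025, 0.642], [0.642, 0.001, -0.766]]
wrist_force: [0.4, -2.1, 1.1]
width: 0.0186
grasp_force: 0.9
```

```bash
python3 - <<'E'
from h import *
rows([.304,.308,.312,.316,.318,.32,.322])
E
```

```text
t 12.65 tcp [ 0.6469  0.1824 -0.0166] F [ 0.4 -2.1  1.1]
0.304 [0.0034, -0.0002, 0.0028, 0.1, 0.0, -0.0]
0.308 [0.0065, -0.0002, 0.0054, 0.1, 0.0, -0.0]
0.312 [0.0095, -0.0002, 0.0079, 0.1, 0.0, -0.0]
0.316 [0.0126, -0.0002, 0.0105, 0.1, 0.0, -0.0]
0.318 [0.0141, -0.0002, 0.0118, 0.1, 0.0, -0.0]
0.32 [0.0157, -0.0002, 0.0131, 0.1, 0.0, -0.0]
0.322 [0.0172, -0.0002, 0.0143, 0.1, 0.0, -0.0]
```

Go to 0.318, slowing at the end, then check the force.

Emit:
arm_command(
  series=[
    [0.0025,0,0.002,0,0,0,0.22],
    [0.005,0,0.004,0,0,0,0.22],
    [0.007,0,0.006,0,0,0,0.22],
    [0.0085,0,0.007,0,0,0,0.22],
    [0.01,0,0.0085,0,0,0,0.22],
    [0.0115,0,0.0095,0,0,0,0.22],
    [0.0125,0,0.0105,0,0,0,0.22],
    [0.0135,0,0.011,0,0,0,0.22],
    [0.014,0,0.012,0,0,0,0.22],
  ],
)

```text
time: 13.55
eef_pos: [0.6464, 0.2006, -0.0168]
ee_rot: [[-0.019, 1.0, -0.016], [0.766, 0.025, 0.642], [0.642, 0.0, -0.766]]
wrist_force: [-0.5, -2.2, 1.7]
width: 0.0189
grasp_force: 1.3
```

Emit:
arm_command(
  series=[
    [0.0005,0,0.0005,0,0,0,0.22],
    [0.001,0,0.0005,0,0,0,0.22],
    [0.0015,0,0.001,0,0,0,0.22],
  ],
)

```text
time: 13.85
eef_pos: [0.6462, 0.2024, -0.0167]
ee_rot: [[-0.019, 1.0, -0.016], [0.766, 0.025, 0.642], [0.642, 0.0, -0.766]]
wrist_force: [0.4, -1.9, 1.7]
width: 0.0189
grasp_force: 1.0
```

Emit:
arm_command(
  series=[
    [0.0005,0,0.0005,0,0,0,0.22],
    [0.001,0,0.0005,0,0,0,0.22],
    [0.0015,0,0.001,0,0,0,0.22],
  ],
)

```text
time: 14.15
eef_pos: [0.6461, 0.2042, -0.0166]
ee_rot: [[-0.019, 1.0, -0.016], [0.766, 0.025, 0.642], [0.642, 0.0, -0.766]]
wrist_force: [0.9, -1.4, 0.3]
width: 0.0187
grasp_force: 0.9
```

Emit:
arm_command(
  series=[
    [0.0005,0,0.0005,0,0,0,0.22],
    [0.001,0,0.0005,0,0,0,0.22],
  ],
)

```text
time: 14.35
eef_pos: [0.646, 0.2053, -0.0164]
ee_rot: [[-0.019, 1.0, -0.016], [0.766, 0.025, 0.642], [0.642, 0.0, -0.767]]
wrist_force: [0.4, -0.3, -1.2]
width: 0.0186
grasp_force: 0.6
```

Emit:
arm_command(
  series=[
    [0.0005,0,0.0005,0,0,0,0.22],
    [0.001,0,0.001,0,0,0,0.22],
    [0.001,0,0.001,0,0,0,0.22],
  ],
)

```text
time: 14.65
eef_pos: [0.646, 0.2065, -0.0165]
ee_rot: [[-0.019, 1.0, -0.016], [0.767, 0.025, 0.642], [0.642, 0.0, -0.767]]
wrist_force: [-0.2, -2.3, -0.8]
width: 0.0187
grasp_force: 1.2
```

Emit:
arm_command(
  series=[
    [0.0005,0,0.0005,0,0,0,0.22],
    [0.001,0,0.001,0,0,0,0.22],
    [0.001,0,0.001,0,0,0,0.22],
  ],
)

```text
time: 14.95
eef_pos: [0.6462, 0.2069, -0.0167]
ee_rot: [[-0.02, 1.0, -0.016], [0.767, 0.025, 0.641], [0.641, 0.0, -0.768]]
wrist_force: [-0.8, -7.1, 0.6]
width: 0.019
grasp_force: 3.5
```

```bash
python3 - <<'E'
from h import *
rows([.318]);i,l,p,e=wfit();cv2.imwrite('pics/w6.png',i);print(l,p)
for k in('w4','w5'):print(cv2.absdiff(cv2.imread(f'pics/{k}.png'),i)[200:258,300:345].mean())
E
```

```text
t 14.95 tcp [ 0.6462  0.2069 -0.0167] F [-0.8 -7.1  0.6]
0.318 [-0.0045, -0.0001, -0.004, 0.1, 0.1, -0.0]
259 [0.64902226 0.18622506 0.        ]
7.561430395913154
3.537420178799489
```

The force rose to 7 N while the tool barely advanced, so the bottle is against the back board. Now retreat straight back.

Emit:
arm_command(
  series=[
    [-0.002,0,-0.0015,0,0,0,0.22],
    [-0.005,0,-0.004,0,0,0,0.22],
    [-0.01,0,-0.008,0,0,0,0.22],
    [-0.018,0,-0.015,0,0,0,0.22],
    [-0.027,0,-0.0225,0,0,0,0.22],
    [-0.036,0,-0.03,0,0,0,0.22],
    [-0.046,0,-0.0385,0,0,0,0.22],
    [-0.057,0,-0.048,0,0,0,0.22],
    [-0.065,0,-0.06,0,0,0,0.22],
    [-0.07,0,-0.075,0,0,0,0.22],
    [-0.075,0,-0.09,0,0,0,0.22],
    [-0.075,0,-0.09,0,0,0,0.22],
  ],
)

```text
time: 16.2
eef_pos: [0.651, 0.0904, 0.0065]
ee_rot: [[-0.02, 1.0, -0.011], [0.767, 0.023, 0.641], [0.641, 0.004, -0.767]]
wrist_force: [0.6, -0.2, 0.5]
width: 0.019
grasp_force: 0.0
```

```bash
python3 - <<'E'
from h import *
from cell import capture
s=readout.state();print(s['time'],s['eef_pos'],s['wrist_force'])
b=capture('top');a=capture('scene');o=cv2.imread('pics/scene0.png')
cv2.imwrite('pics/fs.png',a);cv2.imwrite('pics/ft.png',b)
# overlay check: model outlines at free spot vs image; best-fit by body brightness
q=hull('scene',[.646,.209]);H=cv2.convexHull(q.astype(np.float32))
def score(xy):
    m=np.zeros(a.shape[:2],np.uint8);cv2.fillConvexPoly(m,cv2.convexHull(hull('scene',xy)).round().astype(int),1)
    bg=cv2.imread('pics/scene0.png');d=(cv2.absdiff(a,bg).max(2)>30)
    roi=np.zeros_like(m);roi[200:310,330:400]=1
    return (((m>0)!=d)&(roi>0)).sum()
best=min((score((x,y)),x,y) for x in np.arange(.62,.68,.002) for y in np.arange(.19,.226,.002));print(best)
for nm in('top','scene'):
    d=cv2.absdiff({'top':b,'scene':a}[nm],cv2.imread(f'pics/{nm}0.png')).max(2)
    for k,P in dict(big=(.776,-.082,.042),small=(.732,-.326,.036),cup=(.45,-.377,.06),tape=(.594,-.457,.025),cap=(.574,.206,.1),pump=(.5,.204,.1)).items():
        u,v=proj(nm,P)[0].astype(int);print(nm,k,d[v-12:v+12,u-12:u+12].mean().round(1))
E
```

```text
16.2 [0.65102327 0.09042492 0.00648274] [ 0.56695353 -0.18299655  0.49763776]Traceback (most recent call last):
  File "<stdin>", line 13, in <module>
  File "<stdin>", line 13, in <genexpr>
  File "<stdin>", line 9, in score
cv2.error: OpenCV(4.12.0) /io/opencv/modules/imgproc/src/convhull.cpp:143: error: (-215:Assertion failed) total >= 0 && (depth == CV_32F || depth == CV_32S) in function 'convexHull'
```

```bash
python3 - <<'E'
from h import *
a=cv2.imread('pics/fs.png');b=cv2.imread('pics/ft.png')
d=(cv2.absdiff(a,cv2.imread('pics/scene0.png')).max(2)>25);roi=np.zeros(d.shape,bool);roi[200:310,340:398]=1
def score(xy):
    m=np.zeros(a.shape[:2],np.uint8);cv2.fillConvexPoly(m,cv2.convexHull(hull('scene',xy).astype(np.float32)).round().astype(np.int32),1)
    return (((m>0)!=d)&roi).sum(),m.sum()
print(min((score((x,y)),x,y) for x in np.arange(.62,.68,.002) for y in np.arange(.19,.226,.002)))
for nm in('top','scene'):
    e=cv2.absdiff({'top':b,'scene':a}[nm],cv2.imread(f'pics/{nm}0.png')).max(2)
    for k,P in dict(big=(.776,-.082,.042),small=(.732,-.326,.036),cup=(.45,-.377,.06),tape=(.594,-.457,.025),cap=(.574,.206,.1),pump=(.5,.204,.1)).items():
        u,v=proj(nm,P)[0].astype(int);print(nm,k,e[v-12:v+12,u-12:u+12].mean().round(1))
E
```

```text
((np.int64(804), np.uint64(1250)), np.float64(0.626), np.float64(0.196))
top big 87.6
top small 9.3
top cup 13.4
top tape 12.3
top cap 10.3
top pump 10.5
scene big 5.7
scene small 5.9
scene cup 37.6
scene tape 8.6
scene cap 18.1
scene pump 8.3
```

```bash
python3 - <<'E'
from h import *
for nm,f in(('scene','fs'),('top','ft')):
    hsv=cv2.cvtColor(cv2.imread(f'pics/{f}.png'),cv2.COLOR_BGR2HSV);m=((hsv[...,1]<75)&(hsv[...,2]>90)).astype(np.uint8)
    n,l,st,ce=cv2.connectedComponentsWithStats(m)
    for z in(.12,):
        u=proj(nm,[.646,.208,z])[0];
        for k in range(1,n):
            if st[k,4]>60 and np.hypot(*(ce[k]-u))<35:print(nm,u.round(),st[k],ce[k].round(1))
    q=hull(nm,[.646,.209]);print('model',q.min(0).round(1),q.max(0).round(1))
E
```

```text
scene [387. 266.] [ 371  215   80   86 2234] [408.5 255.1]
model [370.2 249.3] [401.7 305.4]
top [219. 182.] [207 172  30  29 413] [221.9 188. ]
top [219. 182.] [203 200  14  14 142] [209.2 206.4]
model [205.8 170.1] [237.6 201.3]
```

In the top view the bottle covers columns 207 to 237 and rows 172 to 201. The model standing upright at the spot predicts 206 to 238 and 170 to 201, so it is seated.

```bash
python3 -c "
from cell import order;print(order.sign_off())"
```

```text
the job is handed in; nothing more can be done
None
```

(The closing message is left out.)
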